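# Click the jar shaker's speed selector to speed five and start it

## Robot

A 7-joint arm with a two-finger parallel gripper is mounted at the origin on a cart in front of the work surface, level with it; the furniture and walls round the work are solid. World frame = base frame: x ahead of the robot, y to its left, z up, the work surface at z = 0. Lengths are in m, angles in rad, forces in N, time in s.
With the tool pointing down it reaches from about 0.4 to 0.875 m from the base axis. Payload 4.4 kg.
Tool frame: the origin (TCP) lies midway between the tips of the shut fingers; the grasp point (between the pads) lies robot.hold_point_z behind it (robot.hold_point_z is the distance from the TCP to the grasp point, in m); z points along the fingers, x is the direction in which the jaws open and shut, and the axes are right-handed (so a half turn about z gives the same grasp; the last joint's range is limited). The gripper opens to 85 mm and grips with 20 to 120 N. Pads are 22 mm wide; open, the fingers measure 114 mm over their backs; the gripper's body (76 mm by 85 mm) begins 54 mm behind the grasp point. The pads swing forward as they close: fully open they stand 13 mm farther back than shut.
Start: joints at [-1.319, 0.628, 0.038, 1.517, -0.027, 0.996, -0.02], TCP at [0.203, 0.617, 0.231] pointing down, gripper open.
Joint ranges: [-3.06, 3.06], [-0.37, 2.12], [-1.25, 1.32], [0.18, 2.47], [-1.1, 4.24], [0.23, 1.98], [-2.94, 2.94]. Speed limits (rad/s): [2.57, 2.57, 3.14, 3.14, 3.14, 3.14, 3.14].

## Interface

Orientations are given as [roll, pitch, yaw] about the fixed x, y, z axes, in that order (R = Rz(yaw) Ry(pitch) Rx(roll)).
In Python, from rig import robot gives the robot as it stands.
- The arm moves only by the tool send_rows, never from a script. Its argument "commands" is a list of rows, each a list of 3 entries, a list of its own where there are three numbers: the turn, a rotation vector about the tool's x, y, z in rad, then the shift along the tool's x, y, z in mm, then the opening, from 0 (shut) to 1 (fully open). In form: [[[ax, ay, az], [tx, ty, tz], hand], ...]. A call has 1 to 8 rows; each row is the pose to reach, as a shift and turn from the pose measured when the call began, along the tool's axes at that moment; what a row does not reach only later rows make up. A row lasts 1/8 s, in which the tool goes at most 62.5 mm and 10.7 degrees, less where a joint would pass 70% of its speed; a pose out of reach is approached as far as the arm can. A call with a gripper value outside its range is refused whole. The fingers move at their own pace and stop on an object; "squeeze" is the grip in N (left out, the last holds). Time passes only in rows, so rows that repeat a pose let the fingers close. It gives the time, the measured TCP pose, the force and the opening at its end, in the units of the state.
- robot.state(): the state, without advancing time (a new reading comes with each control period).
- robot.read_camera(name): name is "side" or "top" or "wrist"; returns (picture, depth): 480x640x3 uint8, red, green, blue; 480x640 float32, m along the optical axis (not along the pixel's ray), 0 where there is no reading.
- robot.calibration(name): a dict with "intrinsics" (3x3 intrinsics, pixels), "view" (4x4, takes a point from world to camera coordinates); the wrist camera has in their place "T_tool_cam" (4x4, takes a point from camera to tool coordinates, whose origin is the TCP and whose axes are the tool frame's). Camera axes: x right, y down, z forward; pixel columns grow to the right and rows downward; lengths in m; the calibration is good to about 2 mm. A picture is of the moment at which its call begins: read the wrist's pose just before it. calibration takes no time and is no camera call.
- robot.job_done(): hands the job in, once; it reports no verdict.
The state is a dict: "time": time; "joint_positions": joint angles; "joint_vel": joint speeds; "joint_efforts": joint torques, N m; "eef_pos": TCP position; "tool_rot": TCP orientation; "contact_force": force on the tool from outside, world axes, zero at the start; "ft_torque": the same for the moment, N m; "grip_width": finger opening in m.
Only numpy, scipy, OpenCV 4.12 (cv2) and the standard library are available. Lean on these libraries where they do the work, as an engineer would, in place of code of your own. Each camera call takes 0.05 s, during which the arm holds its last target. There are 200 camera calls.

## Task

Set the bench jar shaker to speed five and start it, using only a fingertip: push the selector's pointer lever clockwise, click by click, until it rests at the fifth bar mark after the off dot, without ever going past that mark. Then press the start button fully down and let it come back up. Push the lever gently and do not grip it; nothing is to be picked up, and the jar on the shaker and the things beside it stay where they are.

Things in the scene. Friction and masses are not known exactly. Their poses are not given: they have to be found in the camera images.
- shaker: Grey jar shaker fixed on the worktop, 150 (x) x 260 (y) mm, flat top panel at z = 45 mm; origin at the centre of its underside, z up; -x side faces the robot at yaw 0 (yaw within 0.3 rad). On the panel, in its frame in mm: selector axis (0, -55); start button (-50, -98); at (0, 80) a rubber collar 68 mm across, 14 mm high, holding the loose white jar.
- selector_axis (a point): Point on the selector's vertical axis at panel height, axes as the shaker's. Round it, 54 to 70 mm out, seven flat black marks 30 degrees apart: a round dot (off) along the shaker's +y (left), then clockwise seen from above six bars, each longer than the last: speeds 1 to 6; the third bar lies along +x, the sixth along -y.
- lever_end (a point): End of the black pointer lever, on its top face, 44 mm from the axis, 25 mm above the panel. One arm, 12 mm wide, reaching 50 mm from the axis, upright sides from 7 to 25 mm above the panel, thin white line on top. Hub 30 mm across, 25 mm high; skirt under it 48 mm across, top 7 mm above the panel. No other obstacle within 50 mm of the axis.
- selector (a joint): Selector angle, rad: 0 = lever at the off dot (shaker's +y), growing clockwise seen from above; end stop 3.142. Detents every 0.5236 rad; fifth bar = 2.618. Starts at off, 1 or 2. About 2 to 3 N on the lever's outer part carries it over the hump half-way between detents; then it runs ahead by itself into the next detent and stays (within 0.5 s).
- start (a joint): Travel of the start button in m: 0 = up, 0.006 = fully down; a spring lifts it again. Fully down takes about 5 N.
- start_top (a point): Centre of the top face of the start button: a round black cap 24 mm across, in a grey round surround 40 mm across and 12 mm high on the panel's near right corner. The top stands 22 mm above the panel; it is pressed straight down.
- jar: White jar with a white cap, 50 mm across, 62 mm high, standing loose in the collar on the shaker; origin at the centre of its underside. To be left alone.
- block: Grey ground steel block with three holes, 75 x 50 x 25 mm, lying loose on the worktop to the right of the shaker; origin at the centre of its underside. To be left alone.
- vial: Brown vial with a white cap, 17 mm across, 44 mm high, standing loose left of the shaker; origin at the centre of its underside. To be left alone.
- gear: Tan printed gear wheel, 34 mm across, 10 mm high, lying loose left of the shaker; origin at the centre of its underside. To be left alone.

How it is judged:
By the outcome, as a careful person would: the job done as asked, in the order asked, and still so for the second after the job is handed in, with the robot touching nothing.
It also fails if it takes over 58 s, if anything falls off the work surface, if the arm or the gripper's body presses on something with over 40 N, if the wrist force passes 120 N, or if a joint passes its speed limit or range.

## Working session

There is one attempt and no reset: what is moved stays moved. The work goes in short steps, Python scripts to look and compute and a tool call to move; the robot and the scene stay as the last step left them, time stands still between calls to the robot, and variables do not carry over. Pictures are saved under pics/ and viewed, about 8 in all and at most 12, crops included, and the job is handed in when it is done.

Besides the shell and the picture viewer there is one more tool, called after "Call:" as name([rows], argument=value, ...), one row to a line, values as JSON. send_rows: Moves the arm, as the interface text tells. Its arguments: {"type":"object","properties":{"commands":{"type":"array","items":{"type":"array"}},"squeeze":{"type":"number"}},"required":["commands"]}

```bash
mkdir -p pics; ls
python3 - <<'E'
from rig import robot
import cv2,numpy as np
s=robot.state();print({k:np.round(v,4).tolist() for k,v in s.items()}, robot.hold_point_z)
for n in["side","top"]:
    p,d=robot.read_camera(n);cv2.imwrite(f"pics/{n}0.png",p[:,:,::-1]);np.save(f"pics/{n}0.npy",d)
    c=robot.calibration(n);print(n,np.round(c["intrinsics"],2).tolist(),np.round(c["view"],3).tolist())
print(robot.calibration("wrist"))
E
```

```text
pics
{'time': 0.0, 'joint_positions': [-1.3188, 0.6293, 0.0384, 1.5184, -0.027, 0.9963, -0.02], 'joint_vel': [0.0002, 0.0011, -0.0007, 0.0021, -0.0019, -0.0008, 0.0006], 'joint_efforts': [-0.0017, -56.3396, 1.2257, -19.3447, 0.011, 0.0106, -0.0], 'eef_pos': [0.2028, 0.6169, 0.2304], 'tool_rot': [-3.1416, 0.0019, 1.2531], 'contact_force': [0.5056, -0.2438, -0.6389], 'ft_torque': [-0.0515, 0.0282, -0.0158], 'grip_width': 0.0857} 0.0187
side [[558.35, 0.0, 329.95], [0.0, 558.35, 230.21], [0.0, 0.0, 1.0]] [[-0.994, -0.108, -0.027, 0.581], [-0.021, 0.417, -0.908, 0.067], [0.109, -0.902, -0.417, 0.92], [0.0, 0.0, 0.0, 1.0]]
top [[522.26, 0.0, 314.76], [0.0, 522.26, 239.28], [0.0, 0.0, 1.0]] [[-0.03, -0.999, -0.023, 0.053], [-0.999, 0.031, -0.037, 0.577], [0.037, 0.022, -0.999, 1.059], [0.0, 0.0, 0.0, 1.0]]
{'intrinsics': array([[352.4918986 ,   0.        , 313.54660881],
       [  0.        , 352.4918986 , 242.1525952 ],
       [  0.        ,   0.        ,   1.        ]]), 'T_tool_cam': array([[ 9.99999733e-01,  5.73201160e-04, -4.54284370e-04,
         3.56913886e-04],
       [-4.05871008e-04,  9.51616157e-01,  3.07288992e-01,
        -7.82627526e-02],
       [ 6.08442753e-04, -3.07288726e-01,  9.51616135e-01,
        -1.42781939e-01],
       [ 0.00000000e+00,  0.00000000e+00,  0.00000000e+00,
         1.00000000e+00]])}
```

View pics/top0.png

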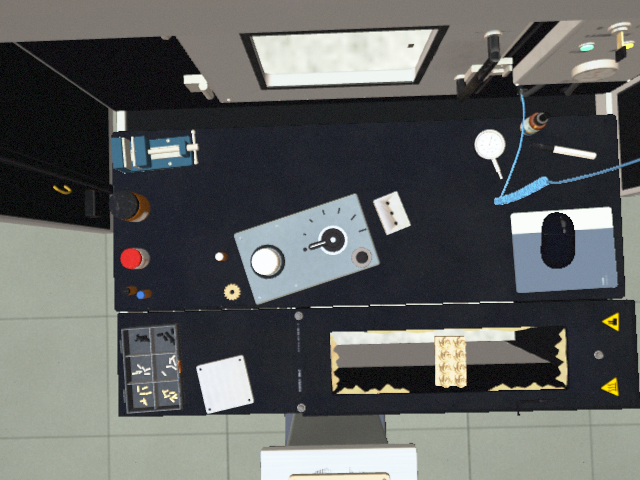

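View pics/side0.png

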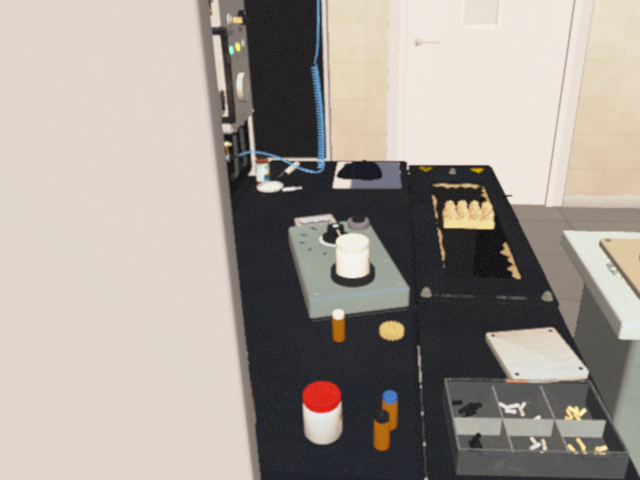

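The top view shows the shaker with jar at (267,262), selector at (332,240), start button at (362,257) and the lever pointing left, at or near off. The block is at (391,212). The side view agrees. Next I measure the shaker's pose.

```bash
cat > h.py <<'E'
import numpy as np,cv2
from scipy.spatial.transform import Rotation as R
from rig import robot
def ray(K,V,uv,z):
    uv=np.atleast_2d(uv).astype(float); d=np.c_[(uv-[K[0,2],K[1,2]])/[K[0,0],K[1,1]],np.ones(len(uv))]
    C=np.linalg.inv(V); w=d@C[:3,:3].T; o=C[:3,3]
    return o+w*((z-o[2])/w[:,2])[:,None]
def proj(K,V,P):
    P=np.atleast_2d(P); c=P@V[:3,:3].T+V[:3,3]; q=c@K.T; return q[:,:2]/q[:,2:]
def wristview(s):
    T=np.eye(4);T[:3,:3]=R.from_euler('xyz',s["tool_rot"]).as_matrix();T[:3,3]=s["eef_pos"]
    return np.linalg.inv(T@robot.calibration("wrist")["T_tool_cam"])
E
python3 - <<'E'
from h import *
c=robot.calibration("top");K,V=c["intrinsics"],c["view"]
p=cv2.imread("pics/top0.png");d=np.load("pics/top0.npy")
hsv=cv2.cvtColor(p,cv2.COLOR_BGR2HSV);print(hsv[230,300],hsv[285,260],hsv[212,391])
m=np.zeros(p.shape[:2],np.uint8);roi=p[180:320,215:400]
h=hsv[180:320,215:400]
mm=((h[...,0]>85)&(h[...,0]<115)&(h[...,1]>20)&(h[...,2]>90)).astype(np.uint8)
mm=cv2.morphologyEx(mm,cv2.MORPH_CLOSE,np.ones((9,9)));m[180:320,215:400]=mm
cs,_=cv2.findContours(m,0,2);b=max(cs,key=cv2.contourArea)
r=cv2.minAreaRect(b);bx=cv2.boxPoints(r);print(r)
w=ray(K,V,bx,.045);print(w.round(4));print([np.linalg.norm(w[i]-w[i-1]).round(4) for i in range(4)])
g=cv2.resize(p[185:315,225:415],None,fx=4,fy=4,interpolation=cv2.INTER_CUBIC)
cv2.polylines(g,[((bx-[225,185])*4).astype(int)],True,(0,0,255),1)
cv2.imwrite("pics/crop1.png",g)
E
```

```text
[ 99  32 194] [101  37 201] [108  28  45]
((305.4499816894531, 248.85003662109375), (72.09991455078125, 129.337158203125), 71.56504821777344)
[[ 0.5903  0.1974  0.045 ]
 [ 0.664  -0.0491  0.045 ]
 [ 0.527  -0.0895  0.045 ]
 [ 0.4534  0.1554  0.045 ]]
[np.float64(0.1432), np.float64(0.2573), np.float64(0.1428), np.float64(0.2558)]
```

View pics/crop1.png

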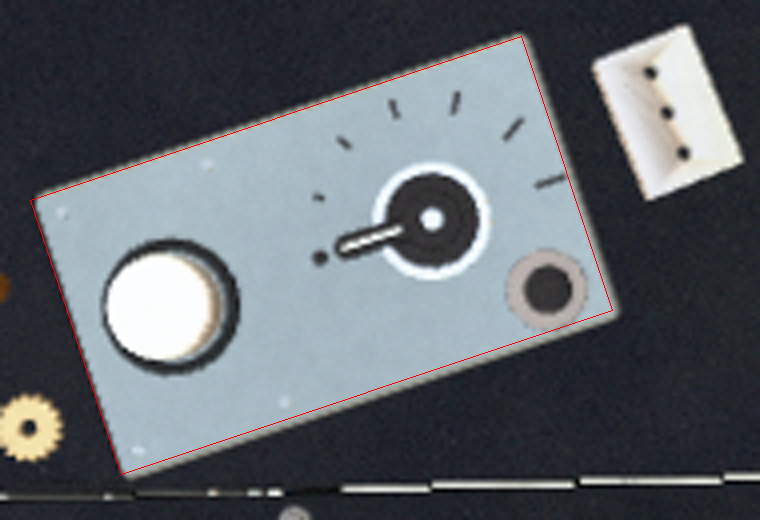

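Lever is at off (crop (345,245), dot (320,258)), and shaker yaw is about 0.29 with the axis near (0.5745, 0.001). I'll bring the shut fingers over the pre-push spot, with tool y along the push direction.

Call:
send_rows([
  [[0, 0, -0.075], [-40, 44, 0], 0],
  [[0, 0, -0.15], [-80, 89, 0], 0],
  [[0, 0, -0.225], [-120, 133, 0], 0],
  [[0, 0, -0.3], [-160, 178, 0], 0],
  [[0, 0, -0.375], [-200, 222, 0], 0],
  [[0, 0, -0.45], [-240, 266, 0], 0],
  [[0, 0, -0.53], [-280, 311, 0], 0],
  [[0, 0, -0.607], [-320, 355, 0], 0],
], squeeze=20)

```text
time: 1.1
eef_pos: [0.4409, 0.2002, 0.231]
tool_rot: [-3.141, 0.001, 1.863]
contact_force: [1.1, 0.2, -0.0]
grip_width: 0.0
```

```bash
cat >> h.py <<'E'
def to_tool(pos,yaw_y=None):
    """shift (mm, tool axes) to world TCP pos; turn about tool z so that tool y has world angle yaw_y"""
    s=robot.state();M=R.from_euler('xyz',s["tool_rot"]).as_matrix()
    print("shift",(M.T@(np.array(pos)-s["eef_pos"])*1e3).round(1))
    if yaw_y is not None:
        g=np.array([np.cos(yaw_y),np.sin(yaw_y),0]);x=np.array([g[1]*-1,g[0],0])
        T=np.c_[x,g,[0,0,-1]]  # x = y cross z
        T[:,0]=np.cross(g,[0,0,-1]);print("turn",R.from_matrix(M.T@T).as_rotvec().round(4))
E
python3 - <<'E'
from h import *
s=robot.state();print(s["time"],s["eef_pos"],s["tool_rot"],s["grip_width"],s["joint_positions"])
to_tool([.540,.028,.2],.2905)
E
```

```text
1.1 [0.4408519  0.2001907  0.23096258] [-3.14068597e+00  1.44235017e-03  1.86261532e+00] 4.6785804412438976e-05 [-0.4126972   0.3956314  -0.09933315  1.96462501  0.05581983  0.78506144
  1.31866211]
shift [-193.4   45.4   31.2]
turn [-0.0009  0.0014  0.0013]
```

Call:
send_rows([
  [[0, 0, 0], [-58, 14, 8], 0],
  [[0, 0, 0], [-116, 28, 16], 0],
  [[0, 0, 0], [-165, 40, 25], 0],
  [[0, 0, 0], [-193, 45, 31], 0],
  [[0, 0, 0], [-193, 45, 31], 0],
  [[0, 0, 0], [-193, 45, 31], 0],
])

```text
time: 1.85
eef_pos: [0.5389, 0.0294, 0.2]
tool_rot: [-3.14, 0.0, 1.864]
contact_force: [-1.4, 1.2, 1.4]
grip_width: -0.0002
```

Run:
```python
from h import *
s=robot.state();p,d=robot.read_camera("wrist");cv2.imwrite("pics/w1.png",p[:,:,::-1])
import pickle;pickle.dump((s,d),open("pics/w1.pkl","wb"))
print(s["time"],s["eef_pos"],s["tool_rot"])
```

```text
1.85 [0.53885626 0.02940061 0.20000377] [-3.13999744e+00  3.32271305e-04  1.86366972e+00]
```

View pics/w1.png

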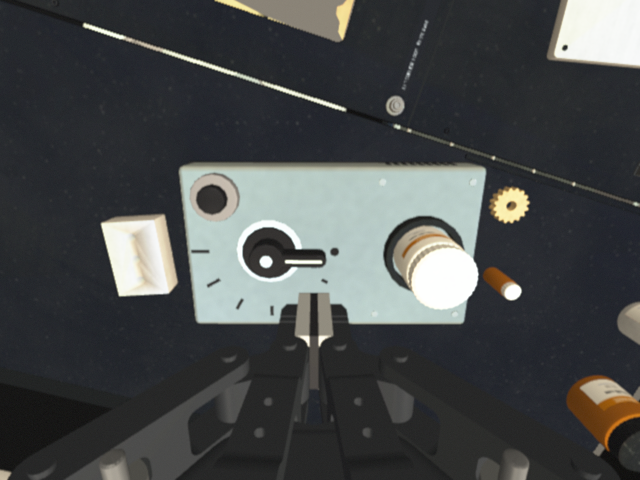

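The wrist view shows button (212,199), hub dot (265,262), lever along image right to (325,258), off dot (335,251) and the finger tips at (314,295). Refining with blobs from this view and the top view.

Run:
```python
from h import *
import pickle
def cen(p,box,dark,thr):
    x0,y0,x1,y1=box;g=cv2.cvtColor(p,cv2.COLOR_BGR2GRAY)[y0:y1,x0:x1]
    m=((g<thr) if dark else (g>thr)).astype(np.uint8)
    n,l,st,c=cv2.connectedComponentsWithStats(m);i=1+np.argmax(st[1:,4]);return c[i]+[x0,y0],st[i,4]
s,d=pickle.load(open("pics/w1.pkl","rb"))
c=robot.calibration("top");t=(c["intrinsics"],c["view"])
w=(robot.calibration("wrist")["intrinsics"],wristview(s))
pt,pw=cv2.imread("pics/top0.png"),cv2.imread("pics/w1.png")
yaw=.2905;Rz=R.from_euler('z',yaw).as_matrix();O=np.array([.5587,.0536,0])
for nm,cam,p,bs in [("top",t,pt,dict(hub=(329,235,337,244,0,150),but=(354,249,370,265,1,75),dot=(301,246,308,253,1,110),)),
  ("wr",w,pw,dict(hub=(256,253,274,271,0,150),but=(198,183,226,214,1,75),dot=(329,245,342,258,1,110),b6=(189,245,213,257,1,110),b5=(205,276,222,290,1,110),b4=(232,295,248,312,1,110),b3=(266,303,278,316,1,110)))]:
    for k,(*b,dk,th) in bs.items():
        u,a=cen(p,b,dk,th);z={"hub":.070,"but":.067}.get(k,.045)
        P=ray(*cam,u,z)[0];print(nm,k,u.round(1),a,P.round(4),"shaker",((P-O)@Rz*1e3).round(1))
print(proj(*w,s["eef_pos"]))
print("depths wrist panel", [ (lambda u:(np.linalg.inv(w[1])@np.r_[(np.linalg.inv(w[0])@[*u,1])*d[u[1],u[0]],1])[:3].round(4))(u) for u in [(340,200),(230,300),(212,199),(300,264)]])
```

```text
top hub [332.6 239.2] 21 [ 0.575  -0.0008  0.07  ] shaker [  0.  -56.8  70. ]
top but [361.8 256.9] 97 [ 0.5392 -0.0561  0.067 ] shaker [-50.1 -99.5  67. ]
top dot [304.8 249. ] 10 [0.5583 0.0546 0.045 ] shaker [-0.1  1.1 45. ]
wr hub [265.6 261.4] 122 [ 0.5756 -0.0011  0.07  ] shaker [  0.5 -57.3  70. ]
wr but [211.4 198.8] 647 [ 0.538  -0.0554  0.067 ] shaker [-51.1 -98.5  67. ]
wr dot [334.2 251.3] 46 [0.5586 0.0545 0.045 ] shaker [ 0.2  0.9 45. ]
wr b6 [199.8 251. ] 48 [ 0.5932 -0.0607  0.045 ] shaker [   0.3 -119.4   45. ]
wr b5 [213.  282.4] 28 [ 0.6199 -0.0431  0.045 ] shaker [  31.  -110.2   45. ]
wr b4 [239.4 303.3] 23 [ 0.6338 -0.015   0.045 ] shaker [ 52.3 -87.2  45. ]
wr b3 [271.5 310. ] 18 [0.6318 0.0157 0.045 ] shaker [ 59.2 -57.2  45. ]
[[313.37655927 309.45655112]]
depths wrist panel [array([0.5131, 0.0451, 0.0446]), array([ 0.6323, -0.024 ,  0.0462]), array([ 0.5378, -0.0548,  0.0676]), array([0.5696, 0.0268, 0.0698])]
```

```bash
cat >> h.py <<'E'
A=np.array([.575,-.0005]);YAW=.2905
def goal(phi_deg,t=17,r=37,z=.057):
    a=YAW+np.pi/2-np.radians(phi_deg);u=np.array([np.cos(a),np.sin(a)]);v=np.array([u[1],-u[0]])
    return np.r_[A+u*r/1e3-v*t/1e3,z],a-np.pi/2
def polar():
    s=robot.state();p=s["eef_pos"][:2]-A
    M=R.from_euler('xyz',s["tool_rot"]).as_matrix();v=M[:2,1];u=np.array([-v[1],v[0]])
    phi=np.degrees(YAW-np.arctan2(v[1],v[0]))
    print("t=%.2f tool phi %.1f  r=%.1f t=%.1f z=%.1f"%(s["time"],phi,p@u*1e3,-p@v*1e3,s["eef_pos"][2]*1e3),"F",s["contact_force"].round(1),"F.v %.1f"%(s["contact_force"][:2]@v))
E
python3 -c "
from h import *
polar();to_tool(*goal(0,27))"
```

```text
t=1.90 tool phi -0.2  r=39.5 t=25.8 z=200.2 F [ 0.9 -1.   0. ] F.v 0.6
shift [ -2.4  -0.9 143.2]
turn [-0.0012  0.0004  0.0033]
```

Call:
send_rows([
  [[0, 0, 0], [-2, -1, 45], 0],
  [[0, 0, 0], [-2, -1, 90], 0],
  [[0, 0, 0], [-2, -1, 120], 0],
  [[0, 0, 0], [-2, -1, 135], 0],
  [[0, 0, 0], [-2, -1, 143], 0],
  [[0, 0, 0], [-2, -1, 143], 0],
  [[0, 0, 0], [-2, -1, 143], 0],
])

```text
time: 2.78
eef_pos: [0.5391, 0.0277, 0.0582]
tool_rot: [3.141, 0.001, 1.865]
contact_force: [-0.3, -0.5, 0.6]
grip_width: -0.0003
```

```bash
python3 -c "
from h import *
polar();to_tool(*goal(0,18))
p,d=robot.read_camera('wrist');cv2.imwrite('pics/w2.png',p[:,:,::-1])"
```

```text
t=2.77 tool phi -0.2  r=37.4 t=26.2 z=58.2 F [-0.3 -0.5  0.6] F.v -0.4
shift [-0.3  8.3  1.2]
turn [0.0007 0.0007 0.0033]
```

View pics/w2.png

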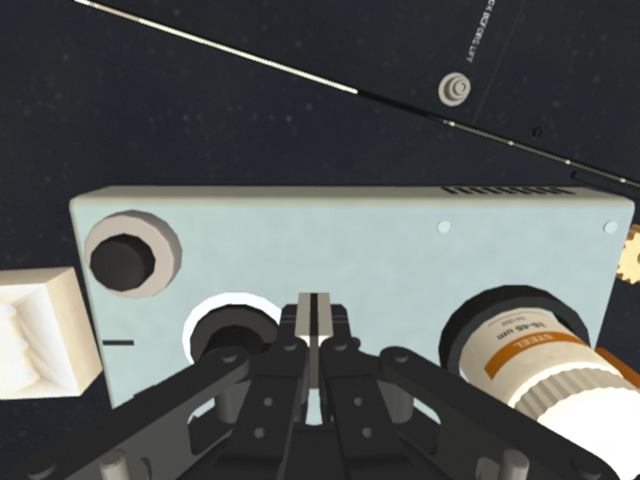

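```bash
cat >> h.py <<'E'
def arc(phis,ts=None,r=37,z=.057):
    s=robot.state();M=R.from_euler('xyz',s["tool_rot"]).as_matrix();out=[]
    for i,ph in enumerate(phis):
        P,a=goal(ph,17 if ts is None else ts[i],r,z);y=[np.cos(a),np.sin(a),0]
        T=np.c_[np.cross(y,[0,0,-1]),y,[0,0,-1]]
        w=R.from_matrix(M.T@T).as_rotvec()
        out.append([[0,0,round(float(w[2]),3)],[round(float(q),1) for q in M.T@(P-s["eef_pos"])*1e3],0])
    print(out)
E
python3 -c "
from h import *
arc([0,0,0,2,4,6,8,8],[24,21,18,17,17,17,17,17])"
```

```text
[[[0, 0, 0.003], [-0.2, 2.3, 1.2], 0], [[0, 0, 0.003], [-0.2, 5.3, 1.2], 0], [[0, 0, 0.003], [-0.2, 8.3, 1.2], 0], [[0, 0, 0.038], [0.3, 10.6, 1.2], 0], [[0, 0, 0.073], [0.8, 12.0, 1.2], 0], [[0, 0, 0.108], [1.3, 13.3, 1.2], 0], [[0, 0, 0.143], [1.7, 14.7, 1.2], 0], [[0, 0, 0.143], [1.7, 14.7, 1.2], 0]]
```

Call:
send_rows([
  [[0, 0, 0], [0, 2.5, 1], 0],
  [[0, 0, 0], [0, 5.5, 1], 0],
  [[0, 0, 0], [0, 8.5, 1], 0],
  [[0, 0, 0.04], [0, 10.5, 1], 0],
  [[0, 0, 0.07], [1, 12, 1], 0],
  [[0, 0, 0.11], [1, 13.5, 1], 0],
  [[0, 0, 0.14], [1.5, 14.5, 1], 0],
  [[0, 0, 0.14], [1.5, 14.5, 1], 0],
])

```text
time: 3.82
eef_pos: [0.5523, 0.0333, 0.0571]
tool_rot: [3.141, 0.001, 1.724]
contact_force: [-1.4, 0.2, -0.3]
grip_width: -0.0004
```

```bash
python3 -c "
from h import *
polar()
for n in ['top']:
  p,d=robot.read_camera(n);cv2.imwrite('pics/t2.png',cv2.resize(p[150:330,200:440,::-1],None,fx=3,fy=3))
polar();arc([10,12,14,16,18,18,18,18])"
```

```text
t=3.83 tool phi 7.8  r=36.9 t=17.2 z=57.1 F [-1.4  0.2 -0.3] F.v -1.3
t=3.88 tool phi 7.8  r=36.9 t=17.2 z=57.1 F [-1.8  0.4 -0.5] F.v -1.7
[[[0, 0, 0.038], [0.7, 1.7, 0.1], 0], [[0, 0, 0.073], [1.3, 3.0, 0.1], 0], [[0, 0, 0.108], [1.7, 4.3, 0.1], 0], [[0, 0, 0.143], [2.2, 5.7, 0.1], 0], [[0, 0, 0.178], [2.5, 7.0, 0.1], 0], [[0, 0, 0.178], [2.5, 7.0, 0.1], 0], [[0, 0, 0.178], [2.5, 7.0, 0.1], 0], [[0, 0, 0.178], [2.5, 7.0, 0.1], 0]]
```

View pics/t2.png

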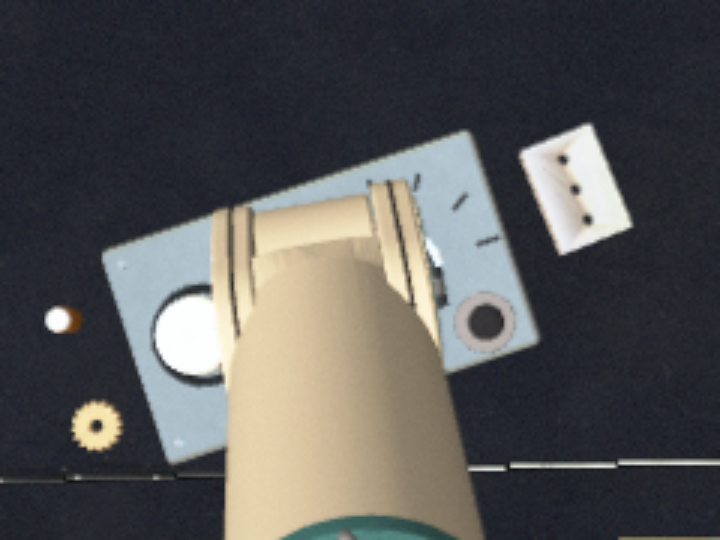

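The arm covers the selector in the top view, so the reaction force (about 1.5 N) has to serve as feedback. Contact is confirmed; continuing past the first hump (15°).

Call:
send_rows([
  [[0, 0, 0.04], [0.7, 1.7, 0], 0],
  [[0, 0, 0.07], [1.3, 3, 0], 0],
  [[0, 0, 0.11], [1.7, 4.3, 0], 0],
  [[0, 0, 0.14], [2.2, 5.7, 0], 0],
  [[0, 0, 0.18], [2.5, 7, 0], 0],
  [[0, 0, 0.18], [2.5, 7, 0], 0],
  [[0, 0, 0.18], [2.5, 7, 0], 0],
])

```text
time: 4.75
eef_pos: [0.5589, 0.0369, 0.0571]
tool_rot: [3.141, 0.001, 1.545]
contact_force: [-0.0, -0.7, 0.0]
grip_width: -0.0001
```

```bash
python3 -c "
from h import *
polar();s=robot.state()
p,d=robot.read_camera('wrist');cv2.imwrite('pics/w3.png',p[:,:,::-1])
polar();arc([20,23,26,29,32,35,38,38])"
```

```text
t=4.75 tool phi 18.1  r=36.9 t=17.1 z=57.1 F [-0.  -0.7  0. ] F.v 0.0
t=4.80 tool phi 18.1  r=36.9 t=17.1 z=57.1 F [ 0.  -0.5  0.5] F.v 0.0
[[[0, 0, 0.033], [0.7, 1.3, 0.1], 0], [[0, 0, 0.085], [1.4, 3.3, 0.1], 0], [[0, 0, 0.137], [2.1, 5.3, 0.1], 0], [[0, 0, 0.19], [2.7, 7.4, 0.1], 0], [[0, 0, 0.242], [3.1, 9.5, 0.1], 0], [[0, 0, 0.294], [3.5, 11.6, 0.1], 0], [[0, 0, 0.347], [3.7, 13.7, 0.1], 0], [[0, 0, 0.347], [3.7, 13.7, 0.1], 0]]
```

View pics/w3.png

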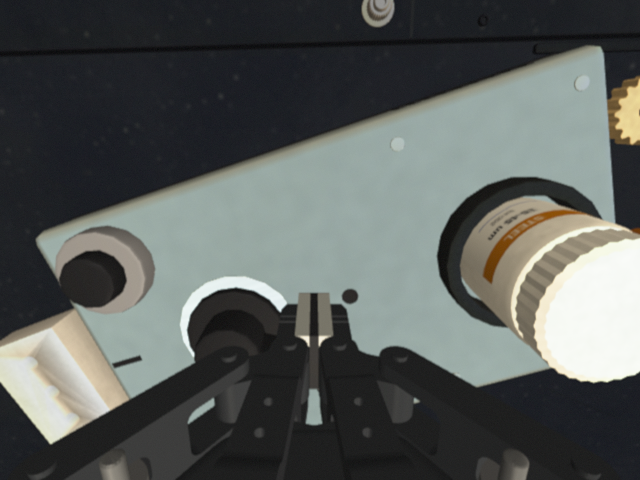

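Force dropped to zero, so the lever ran ahead to mark 1. The jar and the gripper stay clear. Next: re-contact near 30° and push to 48°, with force as check.

Call:
send_rows([
  [[0, 0, 0.035], [0.7, 1.3, 0], 0],
  [[0, 0, 0.085], [1.4, 3.3, 0], 0],
  [[0, 0, 0.14], [2.1, 5.3, 0], 0],
  [[0, 0, 0.19], [2.7, 7.4, 0], 0],
  [[0, 0, 0.24], [3.1, 9.5, 0], 0],
  [[0, 0, 0.295], [3.5, 11.6, 0], 0],
  [[0, 0, 0.345], [3.7, 13.7, 0], 0],
  [[0, 0, 0.345], [3.7, 13.7, 0], 0],
])

```text
time: 5.8
eef_pos: [0.5725, 0.0404, 0.057]
tool_rot: [3.141, 0.001, 1.199]
contact_force: [-1.6, 0.4, 1.0]
grip_width: -0.0
```

```bash
python3 -c "
from h import *
polar();arc([40,42,44,46,48,48,48,48])"
```

```text
t=5.80 tool phi 37.9  r=37.2 t=17.1 z=57.0 F [-1.6  0.4  1. ] F.v -1.6
[[[0, 0, 0.036], [0.4, 1.5, -0.0], 0], [[0, 0, 0.071], [0.9, 2.8, -0.0], 0], [[0, 0, 0.106], [1.4, 4.1, -0.0], 0], [[0, 0, 0.141], [1.8, 5.5, -0.0], 0], [[0, 0, 0.176], [2.2, 6.9, -0.0], 0], [[0, 0, 0.176], [2.2, 6.9, -0.0], 0], [[0, 0, 0.176], [2.2, 6.9, -0.0], 0], [[0, 0, 0.176], [2.2, 6.9, -0.0], 0]]
```

Call:
send_rows([
  [[0, 0, 0.035], [0.4, 1.5, 0], 0],
  [[0, 0, 0.07], [0.9, 2.8, 0], 0],
  [[0, 0, 0.105], [1.4, 4.1, 0], 0],
  [[0, 0, 0.14], [1.8, 5.5, 0], 0],
  [[0, 0, 0.175], [2.2, 6.9, 0], 0],
  [[0, 0, 0.175], [2.2, 6.9, 0], 0],
  [[0, 0, 0.175], [2.2, 6.9, 0], 0],
])

```text
time: 6.68
eef_pos: [0.5798, 0.0398, 0.057]
tool_rot: [3.141, 0.001, 1.024]
contact_force: [0.0, 0.2, -0.1]
grip_width: 0.0
```

```bash
python3 -c "
from h import *
polar();arc([50,53,56,59,62,65,68,68])"
```

```text
t=6.67 tool phi 47.9  r=36.9 t=16.8 z=57.0 F [ 0.   0.2 -0.1] F.v -0.1
[[[0, 0, 0.036], [0.7, 1.2, 0.0], 0], [[0, 0, 0.088], [1.4, 3.2, 0.0], 0], [[0, 0, 0.14], [2.1, 5.2, 0.0], 0], [[0, 0, 0.193], [2.7, 7.2, 0.0], 0], [[0, 0, 0.245], [3.1, 9.3, 0.0], 0], [[0, 0, 0.298], [3.5, 11.4, 0.0], 0], [[0, 0, 0.35], [3.7, 13.6, 0.0], 0], [[0, 0, 0.35], [3.7, 13.6, 0.0], 0]]
```

Free again, so the lever is at mark 2. Same pattern for mark 3.

Call:
send_rows([
  [[0, 0, 0.035], [0.7, 1.2, 0], 0],
  [[0, 0, 0.09], [1.4, 3.2, 0], 0],
  [[0, 0, 0.14], [2.1, 5.2, 0], 0],
  [[0, 0, 0.19], [2.7, 7.2, 0], 0],
  [[0, 0, 0.245], [3.1, 9.3, 0], 0],
  [[0, 0, 0.3], [3.5, 11.4, 0], 0],
  [[0, 0, 0.35], [3.7, 13.6, 0], 0],
  [[0, 0, 0.35], [3.7, 13.6, 0], 0],
])

```text
time: 7.68
eef_pos: [0.5933, 0.0361, 0.0569]
tool_rot: [3.141, 0.001, 0.674]
contact_force: [-1.1, 2.0, -0.1]
grip_width: -0.0002
```

```bash
python3 -c "
from h import *
polar();arc([70,72,74,76,78,78,78])"
```

```text
t=7.67 tool phi 68.0  r=37.1 t=17.2 z=56.9 F [-1.1  2.  -0.1] F.v -2.3
[[[0, 0, 0.034], [0.4, 1.4, -0.1], 0], [[0, 0, 0.069], [1.0, 2.8, -0.1], 0], [[0, 0, 0.104], [1.4, 4.1, -0.1], 0], [[0, 0, 0.139], [1.9, 5.5, -0.1], 0], [[0, 0, 0.174], [2.2, 6.8, -0.1], 0], [[0, 0, 0.174], [2.2, 6.8, -0.1], 0], [[0, 0, 0.174], [2.2, 6.8, -0.1], 0]]
```

Call:
send_rows([
  [[0, 0, 0.035], [0.4, 1.4, 0], 0],
  [[0, 0, 0.07], [1, 2.8, 0], 0],
  [[0, 0, 0.105], [1.4, 4.1, 0], 0],
  [[0, 0, 0.14], [1.9, 5.5, 0], 0],
  [[0, 0, 0.175], [2.2, 6.8, 0], 0],
  [[0, 0, 0.175], [2.2, 6.8, 0], 0],
  [[0, 0, 0.175], [2.2, 6.8, 0], 0],
])

```text
time: 8.55
eef_pos: [0.5993, 0.032, 0.0569]
tool_rot: [3.141, 0.001, 0.499]
contact_force: [-0.4, -0.5, 0.4]
grip_width: -0.0001
```

```bash
python3 -c "
from h import *
polar();arc([80,83,86,89,92,95,98,98])"
```

```text
t=8.55 tool phi 78.1  r=36.8 t=16.9 z=56.9 F [-0.4 -0.5  0.4] F.v 0.3
[[[0, 0, 0.034], [0.7, 1.2, -0.1], 0], [[0, 0, 0.086], [1.5, 3.2, -0.1], 0], [[0, 0, 0.139], [2.2, 5.2, -0.1], 0], [[0, 0, 0.191], [2.7, 7.3, -0.1], 0], [[0, 0, 0.243], [3.2, 9.3, -0.1], 0], [[0, 0, 0.296], [3.5, 11.4, -0.1], 0], [[0, 0, 0.348], [3.7, 13.6, -0.1], 0], [[0, 0, 0.348], [3.7, 13.6, -0.1], 0]]
```

Mark 3. On to mark 4.

Call:
send_rows([
  [[0, 0, 0.035], [0.7, 1.2, 0], 0],
  [[0, 0, 0.085], [1.5, 3.2, 0], 0],
  [[0, 0, 0.14], [2.2, 5.2, 0], 0],
  [[0, 0, 0.19], [2.7, 7.3, 0], 0],
  [[0, 0, 0.245], [3.2, 9.3, 0], 0],
  [[0, 0, 0.295], [3.5, 11.4, 0], 0],
  [[0, 0, 0.35], [3.7, 13.6, 0], 0],
  [[0, 0, 0.35], [3.7, 13.6, 0], 0],
])

```text
time: 9.55
eef_pos: [0.609, 0.0223, 0.0569]
tool_rot: [3.141, 0.0, 0.149]
contact_force: [-0.8, 1.2, 0.9]
grip_width: -0.0001
```

```bash
python3 -c "
from h import *
polar();arc([100,102,104,106,108,108,108])"
```

```text
t=9.55 tool phi 98.1  r=37.0 t=17.5 z=56.9 F [-0.8  1.2  0.9] F.v -1.3
[[[0, 0, 0.033], [0.5, 1.7, -0.1], 0], [[0, 0, 0.068], [1.0, 3.0, -0.1], 0], [[0, 0, 0.103], [1.5, 4.4, -0.1], 0], [[0, 0, 0.138], [2.0, 5.7, -0.1], 0], [[0, 0, 0.172], [2.3, 7.1, -0.1], 0], [[0, 0, 0.172], [2.3, 7.1, -0.1], 0], [[0, 0, 0.172], [2.3, 7.1, -0.1], 0]]
```

Call:
send_rows([
  [[0, 0, 0.035], [0.5, 1.7, 0], 0],
  [[0, 0, 0.07], [1, 3, 0], 0],
  [[0, 0, 0.105], [1.5, 4.4, 0], 0],
  [[0, 0, 0.14], [2, 5.7, 0], 0],
  [[0, 0, 0.17], [2.3, 7.1, 0], 0],
  [[0, 0, 0.17], [2.3, 7.1, 0], 0],
  [[0, 0, 0.17], [2.3, 7.1, 0], 0],
])

```text
time: 10.42
eef_pos: [0.6123, 0.0154, 0.0569]
tool_rot: [3.141, 0.0, -0.021]
contact_force: [0.1, 0.3, -0.6]
grip_width: -0.0003
```

```bash
python3 -c "
from h import *
polar();p,d=robot.read_camera('wrist');cv2.imwrite('pics/w4.png',p[:,:,::-1])
p,d=robot.read_camera('top');cv2.imwrite('pics/t4.png',cv2.resize(p[150:330,200:440,::-1],None,fx=3,fy=3))
arc([110,113,116,119,122,125,128,128])"
```

```text
t=10.43 tool phi 107.9  r=36.9 t=16.7 z=56.9 F [ 0.1  0.3 -0.6] F.v -0.3
[[[0, 0, 0.037], [0.7, 1.2, -0.1], 0], [[0, 0, 0.09], [1.4, 3.2, -0.1], 0], [[0, 0, 0.142], [2.1, 5.2, -0.1], 0], [[0, 0, 0.194], [2.6, 7.3, -0.1], 0], [[0, 0, 0.247], [3.1, 9.4, -0.1], 0], [[0, 0, 0.299], [3.4, 11.5, -0.1], 0], [[0, 0, 0.352], [3.6, 13.6, -0.1], 0], [[0, 0, 0.352], [3.6, 13.6, -0.1], 0]]
```

View pics/w4.png

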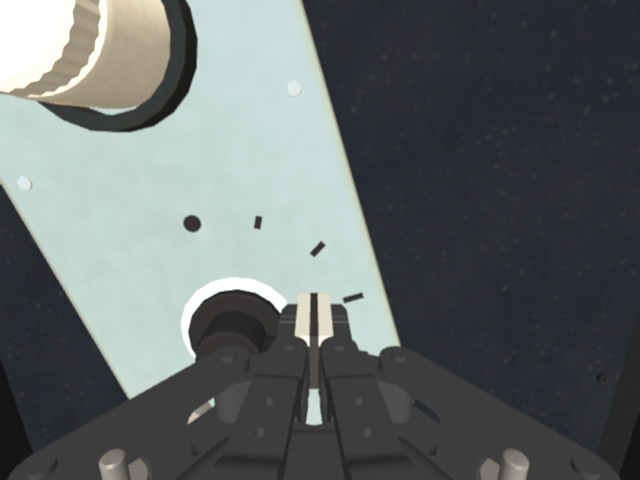

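The finger has passed bar 3 (353,297), free of force, so the lever is at mark 4 under the gripper. The last click follows.

Call:
send_rows([
  [[0, 0, 0.035], [0.7, 1.2, 0], 0],
  [[0, 0, 0.09], [1.4, 3.2, 0], 0],
  [[0, 0, 0.14], [2.1, 5.2, 0], 0],
  [[0, 0, 0.195], [2.6, 7.3, 0], 0],
  [[0, 0, 0.245], [3.1, 9.4, 0], 0],
  [[0, 0, 0.3], [3.4, 11.5, 0], 0],
  [[0, 0, 0.35], [3.6, 13.6, 0], 0],
  [[0, 0, 0.35], [3.6, 13.6, 0], 0],
])

```text
time: 11.52
eef_pos: [0.6158, 0.0022, 0.0569]
tool_rot: [3.141, -0.0, -0.371]
contact_force: [0.4, 0.9, 0.7]
grip_width: 0.0001
```

```bash
python3 -c "
from h import *
polar();arc([130,132,134,136,137.5,137.5,137.5])"
```

```text
t=11.53 tool phi 127.9  r=37.1 t=17.3 z=56.9 F [0.4 0.9 0.7] F.v -0.9
[[[0, 0, 0.036], [0.5, 1.7, -0.1], 0], [[0, 0, 0.071], [1.0, 3.0, -0.1], 0], [[0, 0, 0.106], [1.5, 4.3, -0.1], 0], [[0, 0, 0.141], [2.0, 5.7, -0.1], 0], [[0, 0, 0.167], [2.2, 6.7, -0.1], 0], [[0, 0, 0.167], [2.2, 6.7, -0.1], 0], [[0, 0, 0.167], [2.2, 6.7, -0.1], 0]]
```

Call:
send_rows([
  [[0, 0, 0.035], [0.5, 1.7, 0], 0],
  [[0, 0, 0.07], [1, 3, 0], 0],
  [[0, 0, 0.105], [1.5, 4.3, 0], 0],
  [[0, 0, 0.14], [2, 5.7, 0], 0],
  [[0, 0, 0.165], [2.2, 6.7, 0], 0],
  [[0, 0, 0.165], [2.2, 6.7, 0], 0],
  [[0, 0, 0.165], [2.2, 6.7, 0], 0],
])

```text
time: 12.4
eef_pos: [0.6153, -0.005, 0.0569]
tool_rot: [3.141, -0.0, -0.536]
contact_force: [0.2, 0.7, -0.6]
grip_width: -0.0001
```

```bash
python3 -c "
from h import *
polar()"
```

```text
t=12.40 tool phi 137.4  r=36.9 t=16.7 z=56.9 F [ 0.2  0.7 -0.6] F.v -0.7
```

Call:
send_rows([
  [[0, 0, 0], [0, -8, 0], 0],
  [[0, 0, 0], [0, -12, -20], 0],
  [[0, 0, 0], [0, -12, -65], 0],
  [[0, 0, 0], [0, -5, -110], 0],
  [[0, 0, 0], [0, 0, -140], 0],
  [[0, 0, 0], [0, 0, -145], 0],
  [[0, 0, 0], [0, 0, -145], 0],
])

```text
time: 13.28
eef_pos: [0.6152, -0.004, 0.2013]
tool_rot: [3.141, 0.001, -0.536]
contact_force: [0.9, -0.0, -1.6]
grip_width: -0.0001
```

```bash
python3 -c "
from h import *
polar();s=robot.state();p,d=robot.read_camera('wrist');cv2.imwrite('pics/w5.png',p[:,:,::-1])
K=robot.calibration('wrist')['intrinsics'];V=wristview(s)
rz=R.from_euler('z',YAW).as_matrix()
b=rz@[-.050,-.0425,0]+[*A,.067];print('button',b,proj(K,V,b))"
```

```text
t=13.28 tool phi 137.3  r=36.4 t=17.5 z=201.3 F [ 0.9 -0.  -1.6] F.v -0.4
button [ 0.53926829 -0.05554085  0.067     ] [[269.22323591 320.01022143]]
```

View pics/w5.png

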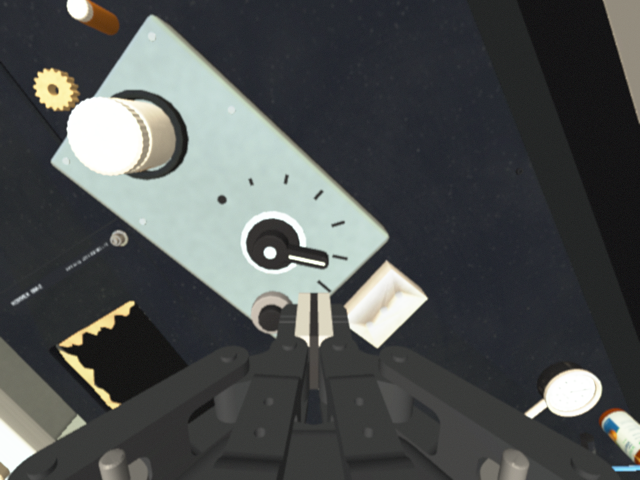

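The picture shows off dot (222,200), then six bars (251,181) to (323,286). The lever end (327,260) points to the fifth bar (340,257). Checking the angle by ray, then going above the button.

```bash
python3 -c "
from h import *
s=robot.state();K=robot.calibration('wrist')['intrinsics'];V=wristview(s)
p=cv2.imread('pics/w5.png');g=cv2.cvtColor(p,cv2.COLOR_BGR2GRAY)[250:272,286:330]
m=(g>150).astype(np.uint8);n,l,st,c=cv2.connectedComponentsWithStats(m);print(st,c)
i=1+np.argmax(st[1:,4]);q=np.argwhere(l==i)[:,::-1].mean(0)+[286,250]
h=cv2.cvtColor(p,cv2.COLOR_BGR2GRAY)[245:262,262:278]>150;hq=np.argwhere(h)[:,::-1].mean(0)+[262,245]
P=ray(K,V,[q,hq],.070);print(q,hq,P)
d=P[0]-P[1];print('phi',np.degrees(YAW+np.pi/2-np.arctan2(d[1],d[0]))%360)
to_tool([.5388,-.0557,.1])"
```

```text
[[  0   0  43  19 544]
 [  0   0  44  22 276]
 [  2   5  37  11 148]] [[22.20772059  7.44117647]
 [20.77898551 16.73550725]
 [20.24324324 10.11486486]]
[306.77898551 266.73550725] [269.56692913 252.39370079] [[ 0.59440708 -0.02771943  0.07      ]
 [ 0.57460665 -0.00124503  0.07      ]]
phi 159.85129091816796
shift [-38.7  83.2 100.8]
```

```bash
python3 -c "
from h import *
s=robot.state();K=robot.calibration('wrist')['intrinsics'];V=wristview(s)
P=ray(K,V,[[306.2,260.1],[269.6,252.4]],.070);d=P[0]-P[1];print('phi',np.degrees(YAW+np.pi/2-np.arctan2(d[1],d[0]))%360)"
```

```text
phi 149.98205193118918
```

Call:
send_rows([
  [[0, 0, 0], [-19, 41, 0], 0],
  [[0, 0, 0], [-38.7, 83.2, 20], 0],
  [[0, 0, 0], [-38.7, 83.2, 60], 0],
  [[0, 0, 0], [-38.7, 83.2, 100], 0],
  [[0, 0, 0], [-38.7, 83.2, 115], 0],
  [[0, 0, 0], [-38.7, 83.2, 115], 0],
  [[0, 0, 0], [-38.7, 83.2, 115], 0],
])

```text
time: 14.2
eef_pos: [0.5396, -0.056, 0.0867]
tool_rot: [3.141, 0.0, -0.535]
contact_force: [0.9, 0.1, 0.4]
grip_width: 0.0002
```

```bash
python3 -c "
from h import *
s=robot.state();print(s['time'],s['eef_pos'],s['contact_force'])
to_tool([.5388,-.0557,.0605])"
```

```text
14.2 [ 0.53964403 -0.05598596  0.08665603] [0.90397444 0.12028214 0.42341601]
shift [-0.9  0.2 26.2]
```

Lever angle is 150.0°, exactly mark 5. Now pressing down to z≈60 mm in small steps.

Call:
send_rows([
  [[0, 0, 0], [-1, 0, 10], 0],
  [[0, 0, 0], [-1, 0, 18], 0],
  [[0, 0, 0], [-1, 0, 22], 0],
  [[0, 0, 0], [-1, 0, 24.5], 0],
  [[0, 0, 0], [-1, 0, 26.5], 0],
  [[0, 0, 0], [-1, 0, 26.5], 0],
])

```text
time: 14.95
eef_pos: [0.5388, -0.0552, 0.061]
tool_rot: [-3.141, 0.001, -0.536]
contact_force: [-1.9, 1.1, 10.1]
grip_width: 0.0005
```

```bash
python3 -c "
from h import *
s=robot.state();print(s['time'],s['eef_pos'],s['contact_force'])"
```

```text
14.95 [ 0.5387879  -0.05524779  0.06100714] [-1.88552403  1.07131966 10.09744662]
```

10 N at 61 mm means it is bottomed out. I'll press 1 mm more to confirm, then let go.

Call:
send_rows([
  [[0, 0, 0], [0, 0, 1.2], 0],
  [[0, 0, 0], [0, 0, 1.2], 0],
  [[0, 0, 0], [0, 0, 1.2], 0],
])

```text
time: 15.32
eef_pos: [0.5388, -0.0553, 0.061]
tool_rot: [-3.14, 0.0, -0.536]
contact_force: [-3.4, 1.3, 12.3]
grip_width: -0.0002
```

Call:
send_rows([
  [[0, 0, 0], [0, 0, -6], 0],
  [[0, 0, 0], [0, 0, -14], 0],
  [[0, 0, 0], [0, 0, -60], 0],
  [[0, 0, 0], [0, -30, -110], 0],
  [[0, 0, 0], [0, -60, -140], 0],
  [[0, 0, 0], [0, -60, -140], 0],
  [[0, 0, 0], [0, -60, -140], 0],
])

```text
time: 16.2
eef_pos: [0.5685, -0.0043, 0.2005]
tool_rot: [-3.141, 0.001, -0.536]
contact_force: [0.5, -0.1, -1.2]
grip_width: -0.0
```

```bash
python3 -c "
from h import *
s=robot.state();p,d=robot.read_camera('wrist');cv2.imwrite('pics/w6.png',p[:,:,::-1]);print(s['time'],s['contact_force'],s['eef_pos'])
K=robot.calibration('wrist')['intrinsics'];V=wristview(s)
u=proj(K,V,[.5388,-.0557,.067])[0].round().astype(int);z=np.median(d[u[1]-2:u[1]+3,u[0]-2:u[0]+3])
print(u,(np.linalg.inv(V)@np.r_[np.linalg.inv(K)@[*u,1]*z,1])[:3])"
```

```text
16.2 [ 0.47342472 -0.11145048 -1.21078924] [ 0.56845886 -0.00432622  0.20054953]
[314 296] [0.57453252 0.00500266 0.20782579]
```

View pics/w6.png

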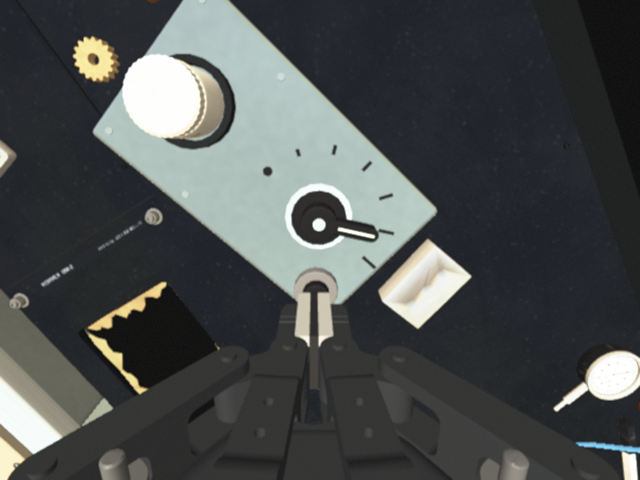

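The lever still points to the fifth bar (387,232), the jar and block are unmoved, and the cap (315,287) is partly hidden. I'll check its height by depth at the visible edge, then hand in.

```bash
python3 -c "
from h import *
s=robot.state();p,d=robot.read_camera('wrist')
K=robot.calibration('wrist')['intrinsics'];V=wristview(s)
for u in [(312,286),(316,287),(320,287),(316,289)]:
  print(u,p[u[1],u[0]],(np.linalg.inv(V)@np.r_[np.linalg.inv(K)@[*u,1]*d[u[1],u[0]],1])[:3].round(4))
print(robot.job_done())"
```

```text
(312, 286) [56 53 52] [ 0.5415 -0.0473  0.0653]
(316, 287) [53 51 50] [ 0.5443 -0.0493  0.0668]
(320, 287) [51 49 47] [ 0.5473 -0.0509  0.0671]
(316, 289) [50 47 47] [ 0.5433 -0.0509  0.0668]
the job is handed in; nothing more can be done
None
```

The shaker is set to speed five and started. With shut fingers, I pushed the lever clockwise one click at a time, from the off dot to the fifth bar. I then pressed the start button once and let it come back up.

- **Lever:** it measured 150.0° from off, exactly the fifth bar. I stopped pushing at 137°, so it was never driven past the mark, and the picture after the press still shows it there.
- **Start button:** it bottomed out at z = 61 mm, which is full travel. Force rose from 10 to 12 N with no further movement. After release, the depth readings on the cap were mostly 66.8–67.1 mm, its height when up; one reading gave 65.3 mm.
- **Surroundings:** the jar, block and gear look unmoved. The vial was last seen in the picture before the press, and it is mostly out of the final one. The gripper was clear of everything at hand-in, about 16 s on the robot's clock.

No end check failed. One early reading put the lever at 160° because it picked up the panel instead of the white line; the corrected reading gave 150.0°.

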